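# Set and lock the gas flow, then hold the recessed zero button

## Task

Zero the gas controller of the microscope's stage incubator: turn the flow knob until its pointer line is at the long mark of the scale, then slide the lock cover all the way over the knob. Then take the stylus from the tool block, reach through the small round opening in the controller's top and press the recessed zero button fully down, and finish holding it down like that, with the stylus still in the gripper and upright. Leave everything else on the bench where it is.

Things in the scene. Friction and masses are not known exactly. Their poses are not given: they have to be found in the camera images.
- gas_unit: White flat-topped gas controller, 210 (x) x 280 (y) x 85 mm high, fixed to the bench but placed and turned differently each time. Origin: centre of its underside; x points from its front (robot side) to its rear, y to its left, z up. All on its flat top: the knob axis at x -55, y +65; the opening at x -35, y -75; the lock cover slides along x, behind the knob (towards +x) when open.
- flow_knob (a joint): Angle (rad, 0 to 4.4) of the round black flow knob, 38 mm across, 32 mm high, upright axis. Grows clockwise seen from above; at value q the white pointer line looks along (2.1 - q) rad from the controller's x axis, counterclockwise. The long thick mark is at 2.80, short ticks every 0.4; starts between 1.45 and 2.15. Stays where left; friction 0.03 N m.
- knob_top (a point): Centre of the knob's top face, on its axis, 32 mm above the controller's top (117 mm above the bench).
- knob_pointer (a point): Outer end of the pointer line on the knob's top face, 18 mm from its axis.
- set_mark (a point): On the long scale mark (13 mm long, 3 mm wide, black) on the controller's top, 30 mm from the knob's axis.
- lock_cover (a joint): Travel (m) of the aluminium lock cover, a hood 52 (x) x 69 (y) x 39 mm high, open below and towards the knob. 0 = back, its near edge 64 mm behind the knob's axis; 0.09 = fully over the knob. Slides to the controller's front (-x) as it grows; friction 2 N, stays where left, starts at 0 to 0.02. On its top stands a black tab to grip or push, 26 (x) x 12 (y) x 26 mm high.
- lock_tab (a point): Centre of the top face of the cover's tab, 65 mm above the controller's top (150 mm above the bench).
- aperture (a point): Centre of the mouth of the small round opening, level with the controller's top (85 mm above the bench), axes as the controller's. Opening 16 mm across with an upright bore and a flat dark ring round it; the button's top lies 15 mm down in it.
- cal_button (a joint): Travel (m) of the recessed grey zero button, a round cap 12 mm across inside the opening. 0 = up, 0.005 = fully down; spring, 2 N to start it and 5 N fully down; it pops up when released.
- tool_block: Plain grey tool block, 110 (x) x 46 (y) x 60 mm high, fixed; on the left or on the right of the controller. Origin: centre of its underside. Two sockets, 9 mm across and 57 mm deep, on its centre line at x -28 and x +28; one holds the stylus, the other the hex driver.
- stylus: Slim metal stylus, 145 mm long, 45 g, upright, tip down, in a socket of the tool block: steel shaft 6 mm across and 55 long, a collar 16 across and 5 thick that rests on the block, a round ringed handle 12 across and 85 long. Origin at its tip, z towards the handle. In the block its tip is 5 mm and the handle 65 to 150 mm above the bench.
- stylus_tip (a point): The stylus's tip (lower end of its shaft).
- stylus_handle (a point): Middle of the stylus's handle, on its axis, 102.5 mm above the tip.
- hex_driver: Bystander: hex driver with a thick black handle, 25 mm across, 132 mm long, upright in the other socket. Origin at its tip.
- tip_box: Bystander: grey box with clear lid, 124 x 86 x 76 mm, on the other side of the controller from the tool block. Origin: centre of its underside.
- media_bottle: Bystander: clear capped bottle, 64 mm across, 150 mm high. Origin: centre of its underside.
- culture_flask: Bystander: flat clear flask lying down, 140 x 84 x 36 mm. Origin: centre of the underside of its body.
- petri_dish: Bystander: closed clear dish, 92 mm across, 16 mm high, nearer the robot than the controller. Origin: centre of its underside.
- lab_timer: Bystander: white square timer, 68 x 68 x 18 mm, nearer the robot than the controller. Origin: centre of its underside.
- marker_pen: Bystander: capped marker pen lying behind the controller, 130 mm long, 17 mm across. Origin: under its middle.
There are look-alikes about, which are no part of the job. What is shaped like the stylus but purple is not meant.

How it is judged:
On the way, in this order (a step that is already met when the one before it is completed fails the run):
1. the knob's pointer stands at the long mark, with the lock cover still back (value of joint flow_knob between 2.7 and 2.9 rad and value of joint lock_cover below 0.04 m), for 0.2 s.
2. the lock cover is fully over the knob, which is still at the mark (value of joint flow_knob between 2.7 and 2.9 rad and value of joint lock_cover above 0.084 m), for 0.2 s.
3. the stylus is lifted out of the tool block (z of stylus_tip in the frame of tool_block above 0.065 m and contact force between the fingers and stylus above 1 N), for 0.1 s.
At the end, for the whole second after the job is handed in: Through the last second: knob within 0.10 rad of the long mark, lock cover within 6 mm of fully over it, button down at least 3.8 of 5 mm under the stylus's tip in the opening with over 2.5 N, stylus gripped by its handle, within 0.25 rad of upright (all of step 2 and value of joint cal_button above 0.0038 m and z of stylus_tip in the frame of aperture below -0.015 m and horizontal distance between stylus_tip and aperture below 0.009 m and angle between stylus's own z axis and vertical below 0.25 rad and contact force between stylus and gas_unit above 2.5 N and contact force between the fingers and stylus above 2 N and distance between the grasp point and stylus_handle below 0.055 m); the arm keeps its last pose, push and grip.
It fails at once if a bystander is knocked, moved or tipped (moved more than 30 mm or tilted more than 0.4 rad) (distance of any of hex_driver, tip_box, media_bottle, culture_flask, petri_dish, lab_timer, marker_pen from where it was at the start of the episode above 0.03 m or angle between any of hex_driver, tip_box, media_bottle, culture_flask, petri_dish, lab_timer, marker_pen's own z axis and vertical above 0.4 rad).
It also fails if it takes over 56 s, if anything falls off the work surface, if the arm or the gripper's body presses on something with over 40 N, if the wrist force passes 120 N, or if a joint passes its speed limit or range.

## Robot

A 6-joint arm with a two-finger parallel gripper is mounted at the origin on the work surface. World frame = base frame: x ahead of the robot, y to its left, z up, the work surface at z = 0. Lengths are in m, angles in rad, forces in N, time in s.
With the tool pointing down it reaches from about 0.2 to 0.875 m from the base axis. Payload 3.4 kg.
Tool frame: the origin (TCP) lies midway between the tips of the shut fingers; the grasp point (between the pads) lies 19 mm behind it; z points along the fingers, y is the direction in which the jaws open and shut (so a half turn about z gives the same grasp; the last joint's range is limited). The gripper opens to 94 mm and grips with 3 to 60 N. Pads are 16 mm wide; open, the fingers measure 119 mm over their backs; the gripper's body (75 mm by 177 mm) begins 78 mm behind the grasp point.
Start: joints at [-1.376, 0.276, 1.505, -0, 1.361, -0.121], TCP at [0.179, -0.547, 0.205] pointing down, gripper open.
Joint ranges: [-2.89, 2.89], [-0.75, 2.08], [0.22, 2.7], [-1.18, 4.32], [0.11, 2.71], [-2.7, 2.7]. Speed limits (rad/s): [2.57, 2.57, 3.14, 3.14, 3.14, 3.14].

## Interface

Orientations are given as a rotation vector (axis times angle).
In Python, from cell import ctrl, effector, planner, viewer gives the robot as it stands. Calls block until the motion is done:
- ctrl.movep(position, orientation): joint-space move of the TCP to a pose.
- ctrl.movel(position, rot=None, feed=0.15): straight line of the TCP; rot=None keeps the orientation; feed is the mean speed in m/s.
- ctrl.move_joints(angles): joint-space move.
- effector.move_gripper(opening): opening from 0.0 (shut) to 1.0 (fully open); the grip force is fixed at half the most; returns when the fingers have stopped.
- ctrl.pause(seconds).
- planner.inverse_kinematics(position, orientation): joint angles nearest the present ones, or None.
- viewer.capture(name): name is "scene" or "top"; returns a dict with "frame" (420x560x3 uint8, red, green, blue), "fx", "fy", "cx", "cy" (pixels), "R" (3x3) and "t" (3): a world point X has camera coordinates R X + t. Camera axes: x right, y down, z forward; pixel columns grow to the right and rows downward; lengths in m; the calibration is good to about 2 mm. A picture is of the moment at which its call begins. There is no depth.
A pose or a line that the arm cannot do raises ctrl.IKError and nothing moves.
- ctrl.sign_off(): hands the job in, once; it reports no verdict.
Readings, each from a call of its own:
- ctrl.current_clock(): time.
- ctrl.current_joints(): joint angles.
- ctrl.current_qvel(): joint speeds.
- ctrl.current_effort(): joint torques, N m.
- ctrl.current_eef_pos(): TCP position.
- ctrl.current_tool_rot(): TCP orientation.
- ctrl.current_contact_force(): force on the tool from outside, world axes, zero at the start.
- ctrl.current_wrist_torque(): the same for the moment, N m.
- ctrl.current_opening(): opening from 0.0 (shut) to 1.0 (fully open).
Only numpy, scipy, OpenCV 4.12 (cv2) and the standard library are available. Lean on these libraries where they do the work, as an engineer would, in place of code of your own. Each camera call takes 0.05 s, during which the arm holds its last target. There are 200 camera calls.

## Working session

There is one attempt and no reset: what is moved stays moved. The work goes in short steps, each a Python script; the robot and the scene stay as the last script left them, time stands still between calls to the robot, and variables do not carry over. Pictures are saved under pics/ and viewed, about 8 in all and at most 12, crops included, and the job is handed in when it is done.

```bash
ls && mkdir -p pics
python3 - <<'E'
from cell import ctrl, viewer
import cv2,pickle
for n in("scene","top"):
    c=viewer.capture(n);pickle.dump(c,open(n+".pkl","wb"))
    cv2.imwrite(f"pics/{n}0.png",c["frame"][:,:,::-1])
    print(n,c["fx"],c["cx"],c["cy"],c["R"],c["t"])
print(ctrl.current_clock(),ctrl.current_tool_rot())
E
```

```text
pics
scene 542.7708997539892 270.64702967376337 211.4301375547192 [[-0.65033809  0.75938341 -0.01992995]
 [ 0.5664866   0.46732704 -0.67874765]
 [-0.5061159  -0.4527055  -0.7341011 ]] [ 0.34599637 -0.24982945  1.6275857 ]
top 457.2510184013066 279.18278269558164 214.2190311263897 [[ 7.22384658e-03 -9.99973822e-01  4.14529531e-04]
 [-9.80098332e-01 -7.16250325e-03 -1.98383359e-01]
 [ 1.98381135e-01  1.02681125e-03 -9.80124416e-01]] [-0.00393646  0.59202308  1.05334024]
0.1 [-3.10095459e+00 -4.93804047e-01  1.19750286e-04]
```

View pics/top0.png

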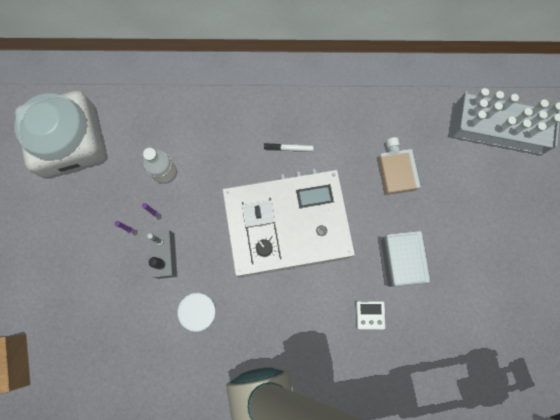

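View pics/scene0.png

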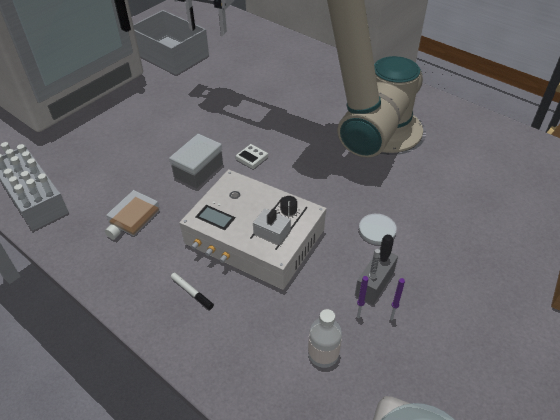

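```bash
cat > h.py <<'E'
import numpy as np,cv2,pickle
def ray(c,u,v,z):
    R=np.array(c["R"]);t=np.array(c["t"]);C=-R.T@t
    d=R.T@np.array([(u-c["cx"])/c["fx"],(v-c["cy"])/c["fy"],1])
    return C+d*(z-C[2])/d[2]
def proj(c,X):
    p=np.array(c["R"])@np.array(X)+np.array(c["t"])
    return np.array([c["fx"]*p[0]/p[2]+c["cx"],c["fy"]*p[1]/p[2]+c["cy"]])
def crop(c,u0,v0,w,h,s):
    return cv2.resize(np.ascontiguousarray(c["frame"][v0:v0+h,u0:u0+w,::-1]),None,fx=s,fy=s,interpolation=cv2.INTER_CUBIC)
E
python3 - <<'E'
from h import *
c=pickle.load(open("top.pkl","rb"));s=pickle.load(open("scene.pkl","rb"))
g=c["frame"].astype(int).min(2)
m=np.zeros_like(g,np.uint8);m[160:285,210:365]=(g[160:285,210:365]>170)
m=cv2.morphologyEx(m,cv2.MORPH_CLOSE,np.ones((9,9)))
n,l,st,ce=cv2.connectedComponentsWithStats(m);k=1+st[1:,4].argmax()
cs,_=cv2.findContours((l==k).astype(np.uint8),0,cv2.CHAIN_APPROX_NONE)
h=cv2.convexHull(max(cs,key=cv2.contourArea))[:,0]
P=np.array([ray(c,u,v,.085)[:2] for u,v in h],np.float32)
r=cv2.minAreaRect(P);print(r,cv2.boxPoints(r))
print([proj(c,[*p,.085]).round(1).tolist() for p in cv2.boxPoints(r)])
a=crop(c,218,168,140,110,5)
b=crop(c,110,195,75,90,6)
cv2.imwrite("pics/ctl.png",a)
d=crop(s,335,225,90,100,6)
b=cv2.resize(b,(int(b.shape[1]*600/b.shape[0]),600));d=d[:,:300] if 0 else cv2.resize(d,(540*300//540,333))
o=np.zeros((600,800,3),np.uint8);o[:,:b.shape[1]]=b;o[:333,500:800]=d
cv2.imwrite("pics/blk.png",o);print(b.shape)
E
```

```text
((0.5748838782310486, -0.017964407801628113), (0.22005325555801392, 0.28201353549957275), 10.224513053894043) [[ 0.44157496  0.10127278]
 [ 0.49163404 -0.17626232]
 [ 0.7081928  -0.1372016 ]
 [ 0.65813375  0.1403335 ]]
[[235.1, 275.5], [354.5, 254.7], [336.2, 165.6], [221.2, 184.8]]
(600, 500, 3)
```

View pics/ctl.png

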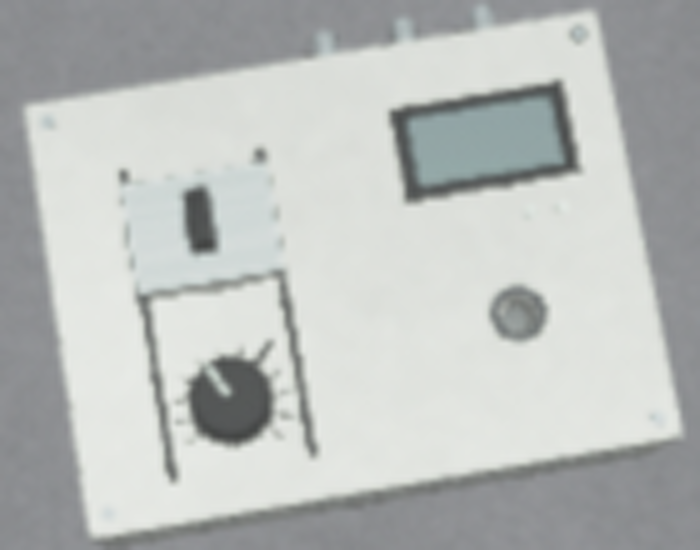

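View pics/blk.png

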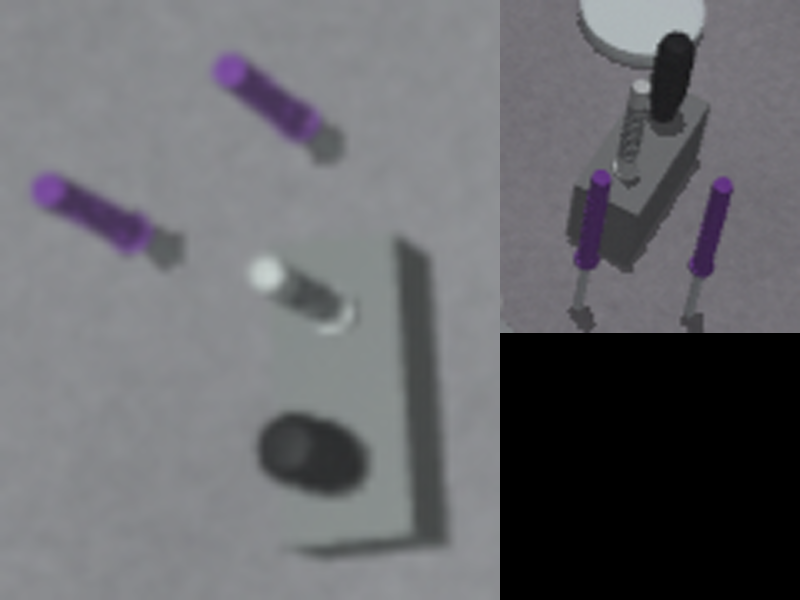

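```bash
cat >> h.py <<'E'
def Rz(a): return np.array([[np.cos(a),-np.sin(a)],[np.sin(a),np.cos(a)]])
def tri(obs):
    A=[];b=[]
    for c,u,v in obs:
        R=np.array(c["R"]);t=np.array(c["t"])
        for k,w in((0,(u-c["cx"])/c["fx"]),(1,(v-c["cy"])/c["fy"])):
            A.append(R[k]-w*R[2]);b.append(w*t[2]-t[k])
    return np.linalg.lstsq(np.array(A),np.array(b),rcond=None)[0]
E
python3 - <<'E'
from h import *
from scipy.optimize import least_squares
c=pickle.load(open("top.pkl","rb"));s=pickle.load(open("scene.pkl","rb"))
f=lambda x,y,u0,v0,k:(u0+(x+.5)/k-.5,v0+(y+.5)/k-.5)
L=[((105,140,.085),(22,103)),((105,-140,.085),(597,10)),((-105,-140,.085),(684,437)),((-105,140,.085),(92,540)),((-35,-75,.085),(519,313)),((-55,65,.117),(231,400))]
w=[1,1,1,1,2,1]
def res(p,raw=False):
    o=[]
    for ((lx,ly,z),q),k in zip(L,w):
        P=p[:2]+Rz(p[2])@np.array([lx,ly])/1000
        o.append((proj(c,[*P,z])-f(*q,218,168,5))*(1 if raw else k))
    return np.array(o) if raw else np.ravel(o)
r=least_squares(res,[.57,-.018,.17],loss='soft_l1',f_scale=.5);p=r.x;print(p,res(p,True).round(2))
np.save("ctl.npy",p)
W=lambda lx,ly:p[:2]+Rz(p[2])@np.array([lx,ly])/1000
print("knob",W(-55,65),"direct",ray(c,*f(231,400,218,168,5),.117),"ap",W(-35,-75),"direct",ray(c,*f(519,313,218,168,5),.085))
kt=ray(c,*f(231,400,218,168,5),.117);kp=ray(c,*f(208,364,218,168,5),.117);d=kp-kt
print("q",2.1-(np.arctan2(d[1],d[0])-p[2]),np.linalg.norm(d))
tb=ray(c,*f(198,211,218,168,5),.15);print("tab",tb,"local",Rz(-p[2])@(tb[:2]-p[:2]))
B=lambda x,y:f(x,y,110,195,600/90); S=lambda x,y:f(x-500,y,335,225,300/90)
print("stylus top z.15",ray(c,*B(267,273),.15),"collar",ray(c,*B(333,317),.065),"tri",tri([(c,*B(267,273)),(s,*S(641,86))]))
print("hex top tri",tri([(c,*B(293,445)),(s,*S(677,42))]))
for a,b in[((231,70),(722,185)),((48,190),(600,178))]: print("purple",tri([(c,*B(*a)),(s,*S(*b))]))
e=ray(c,*B(397,240),.06)-ray(c,*B(413,530),.06);print("block yaw",np.arctan2(e[1],e[0]),np.linalg.norm(e))
E
```

```text
[ 0.569879   -0.01947684  0.17951441] [[ 0.49  0.59]
 [-0.22  0.01]
 [ 0.02 -0.24]
 [-0.15 -0.14]
 [-0.01  0.11]
 [ 0.02 -0.61]]
knob [0.50415695 0.03465829] direct [0.50275979 0.03467986 0.117     ] ap [ 0.54883282 -0.09952094] direct [ 0.54909523 -0.09954635  0.085     ]
q 1.7014674704267663 0.01959860764919215
tab [0.58339981 0.04948023 0.15      ] local [0.02561595 0.0654348 ]
stylus top z.15 [0.52355101 0.28622476 0.15      ] collar [0.52072382 0.28594576 0.065     ] tri [0.52391802 0.28688557 0.14765041]
hex top tri [0.46795234 0.2792769  0.13294705]
purple [0.57601331 0.33554139 0.14299801]
purple [0.57284355 0.33323685 0.15067055]
block yaw 0.10907774799404724 0.10492079742810397
```

```bash
cat >> h.py <<'E'
from scipy.spatial.transform import Rotation as Ro
def down(psi): return (Ro.from_euler('z',psi)*Ro.from_matrix(np.diag([1,-1,-1]))).as_rotvec()
def shot(viewer,name):
    c=viewer.capture(name);pickle.dump(c,open(name+".pkl","wb"));return c
E
python3 - <<'E'
from h import *
from cell import ctrl,effector,planner,viewer
yaw=np.load("ctl.npy")[2];k=[.5035,.0347]
for psi in(yaw+.6,yaw-.5): print(psi,[np.round(planner.inverse_kinematics([*k,.091],down(psi+o)),3).tolist() for o in(0,)])
q0=planner.inverse_kinematics([*k,.22],down(yaw+.6))
if abs(q0[5])>1.6: raise SystemExit
ctrl.movep([*k,.22],down(yaw+.6));effector.move_gripper(.6)
ctrl.movel([*k,.091],feed=.1);print(ctrl.current_contact_force(),ctrl.current_clock())
effector.move_gripper(.2);print("open mm",94*ctrl.current_opening(),ctrl.current_contact_force())
q=np.array(ctrl.current_joints());e=planner.inverse_kinematics([*k,.091],down(yaw-.5))
print(q.round(3),np.round(e,3))
d=np.sign(e[5]-q[5])
q[5]+=d*(2.80-1.70);ctrl.move_joints(q)
print(ctrl.current_contact_force(),ctrl.current_joints(),ctrl.current_tool_rot(),down(yaw-.5))
effector.move_gripper(.6);ctrl.movel([*k,.20],feed=.15)
ctrl.movep([.45,-.2,.25],down(0));print(ctrl.current_clock())
c=shot(viewer,"top");cv2.imwrite("pics/k1.png",crop(c,240,195,50,75,8))
E
```

```text
0.7795144079081446 [[-0.069, 0.266, 1.829, -0.0, 1.047, 0.722]]
-0.32048559209185534 [[-0.069, 0.266, 1.829, -0.0, 1.047, 1.822]]
[ 0.43692593  0.30659206 -0.83314263] 4.6583
open mm 37.19680116850427 [ 0.32463571 -0.8162071   0.87833074]
[-0.069  0.266  1.828 -0.     1.047  0.722] [-0.069  0.266  1.829 -0.     1.047  1.822]
[-0.14674593  1.24618726  1.40184697] [-6.91204359e-02  2.65685485e-01  1.82832144e+00  3.39767281e-04
  1.04671967e+00  1.82131794e+00] [-3.10114602e+00  5.00162091e-01 -1.31279889e-03] [ 3.10134437 -0.50126592  0.        ]
8.4833
```

View pics/k1.png

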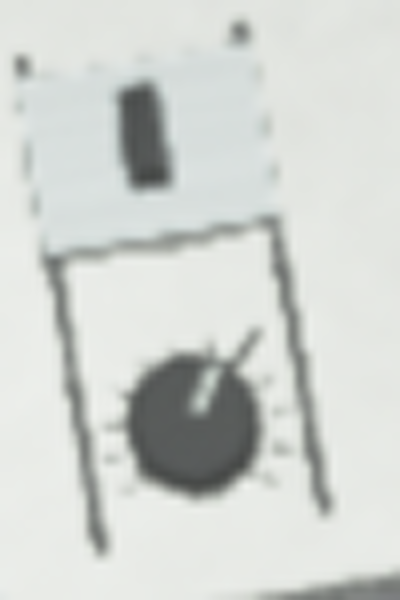

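```bash
cat >> h.py <<'E'
def knobq(fr,c,view=False):
    """pointer angle by matching bright line on knob top: render over q"""
    p=np.load("ctl.npy");ax=p[:2]+Rz(p[2])@np.array([-.055,.065])
    g=fr.astype(np.float32).mean(2);out=[]
    best=None
    for ox in np.arange(-.003,.0031,.001):
      for oy in np.arange(-.003,.0031,.001):
        for q in np.arange(0,4.4,.02):
            a=2.1-q+p[2];r=np.arange(.007,.0175,.0015)
            n=np.array([-np.sin(a),np.cos(a)])
            def samp(off,rr=r):
                P=ax+[ox,oy]+np.outer(rr,[np.cos(a),np.sin(a)])+off*n
                uv=np.array([proj(c,[*x,.117]) for x in P],np.float32)
                return cv2.remap(g,uv[:,:1],uv[:,1:],cv2.INTER_LINEAR).mean()
            s=samp(0)-.5*samp(.005)-.5*samp(-.005)
            out.append((s,q,ox,oy))
    return sorted(out)[::-1]
E
python3 - <<'E'
from h import *
c=pickle.load(open("top.pkl","rb"))
for f in("pics/top0.png",None):
    fr=cv2.imread(f)[:,:,::-1] if f else c["frame"]
    o=np.array(knobq(fr,c));o=o[(o[:,1]>1.2)&(o[:,1]<3.4)];print(o[:6].round(3))
    z=o[(abs(o[:,2])<1e-6)&(abs(o[:,3])<1e-6)];print("no offset",z[:4].round(3))
# line PCA in world plane on knob's top
from h import *
p=np.load("ctl.npy");ax=p[:2]+Rz(p[2])@np.array([-.055,.065])
for f in("pics/top0.png",None):
    fr=cv2.imread(f)[:,:,::-1] if f else c["frame"]
    g=fr.astype(float).mean(2);u0,v0=proj(c,[*ax,.117]);pts=[];w=[]
    for v in range(int(v0)-10,int(v0)+11):
        for u in range(int(u0)-10,int(u0)+11):
            P=ray(c,u,v,.117)[:2]-ax
            if np.hypot(*P)<.0165 and g[v,u]>95: pts.append(P);w.append(g[v,u]-80)
    pts=np.array(pts);w=np.array(w);m=np.average(pts,axis=0,weights=w);C=np.cov(pts.T,aweights=w);e,V=np.linalg.eigh(C);d=V[:,1]*np.sign(V[:,1]@m)
    print(len(w),m,"q pca",2.1+p[2]-np.arctan2(d[1],d[0]),"q centroid",2.1+p[2]-np.arctan2(m[1],m[0]))
E
```

```text
[[ 8.8861e+01  1.6800e+00 -3.0000e-03 -1.0000e-03]
 [ 8.8181e+01  1.6600e+00 -3.0000e-03 -1.0000e-03]
 [ 8.7805e+01  1.6200e+00 -2.0000e-03 -1.0000e-03]
 [ 8.7800e+01  1.6200e+00 -3.0000e-03 -2.0000e-03]
 [ 8.7795e+01  1.6400e+00 -2.0000e-03 -1.0000e-03]
 [ 8.7709e+01  1.7400e+00 -3.0000e-03  0.0000e+00]]
no offset [[78.923  1.6    0.     0.   ]
 [78.837  1.62   0.     0.   ]
 [77.944  1.58   0.     0.   ]
 [76.6    1.64   0.     0.   ]]
[[ 8.3601e+01  2.6600e+00 -2.0000e-03  1.0000e-03]
 [ 8.3583e+01  2.6400e+00 -3.0000e-03  1.0000e-03]
 [ 8.3446e+01  2.5600e+00 -3.0000e-03  0.0000e+00]
 [ 8.3359e+01  2.6200e+00 -3.0000e-03  1.0000e-03]
 [ 8.3038e+01  2.6400e+00 -2.0000e-03  1.0000e-03]
 [ 8.3004e+01  2.7200e+00 -2.0000e-03  2.0000e-03]]
no offset [[70.542  2.62   0.     0.   ]
 [70.157  2.64   0.     0.   ]
 [69.627  2.6    0.     0.   ]
 [69.6    2.66   0.     0.   ]]
25 [0.0070677  0.00587516] q pca 1.6571338823087167 q centroid 1.5859953370274948
29 [ 0.00836338 -0.00304128] q pca 2.6728162536700295 q centroid 2.6282904156222777
```

```bash
cat >> h.py <<'E'
def pca(fr,c,z,r0,r1,sel,ax):
    g=fr.astype(float).mean(2);u0,v0=proj(c,[*ax,z]);pts=[];w=[]
    for v in range(int(v0)-20,int(v0)+21):
        for u in range(int(u0)-20,int(u0)+21):
            P=ray(c,u,v,z)[:2]-ax;a=np.arctan2(P[1],P[0])
            ww=sel(g[v,u],a)
            if r0<np.hypot(*P)<r1 and ww>0: pts.append(P);w.append(ww)
    pts=np.array(pts);w=np.array(w);m=np.average(pts,axis=0,weights=w)
    V=np.linalg.eigh(np.cov(pts.T,aweights=w))[1][:,1];d=V*np.sign(V@m)
    return len(w),np.arctan2(d[1],d[0]),np.arctan2(m[1],m[0])
def report(fr,c):
    p=np.load("ctl.npy");ax=p[:2]+Rz(p[2])@np.array([-.055,.065])
    for dx in(0,-.0012):
        a=ax+[dx,0]
        n=pca(fr,c,.117,0,.0165,lambda g,t:g-80 if g>95 else 0,a);m=pca(fr,c,.085,.024,.038,lambda g,t:180-g if g<170 and abs(t+.52)<.3 else 0,a)
        print(dx,"pointer q pca %.3f cen %.3f"%tuple(2.1+p[2]-np.array(n[1:])),"mark pca %.3f cen %.3f"%tuple(2.1+p[2]-np.array(m[1:])),n[0],m[0])
E
python3 - <<'E'
from h import *
from cell import ctrl,effector,planner,viewer
c=pickle.load(open("top.pkl","rb"));report(c["frame"],c)
yaw=np.load("ctl.npy")[2];k=[.5035,.0347]
ctrl.movep([*k,.20],down(yaw+.1));ctrl.movel([*k,.091],feed=.12)
effector.move_gripper(.2)
q=np.array(ctrl.current_joints());q[5]+=.13;ctrl.move_joints(q);print(ctrl.current_contact_force())
effector.move_gripper(.6);ctrl.movel([*k,.20],feed=.15)
ctrl.movep([.45,-.2,.25],down(0));print(ctrl.current_clock())
c=shot(viewer,"top");report(c["frame"],c);cv2.imwrite("pics/k2.png",crop(c,240,195,50,75,8))
E
```

```text
0 pointer q pca 2.673 cen 2.628 mark pca 3.777 cen 2.875 29 5
-0.0012 pointer q pca 2.611 cen 2.571 mark pca 2.842 cen 2.749 26 5
[ 0.3857589  -0.00633837  0.98331721]
13.6083
0 pointer q pca 2.826 cen 2.729 mark pca 3.808 cen 2.887 31 4
-0.0012 pointer q pca 2.835 cen 2.670 mark pca 2.816 cen 2.755 28 4
```

View pics/k2.png

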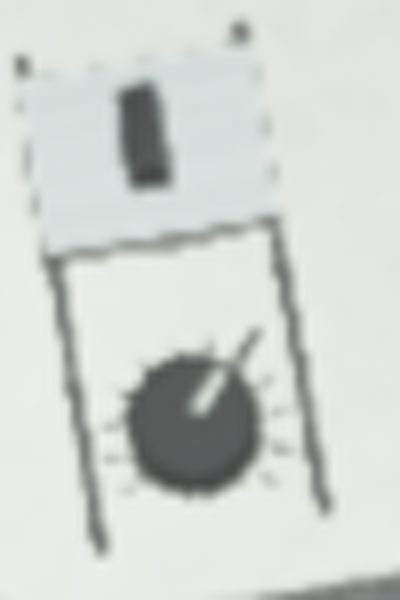

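Run:
```python
from h import *
from cell import ctrl,effector,planner,viewer
p=np.load("ctl.npy");yaw=p[2];ex=Rz(yaw)@[1,0]
W=lambda lx,ly:p[:2]+Rz(yaw)@np.array([lx,ly])/1000
ctrl.movep([*W(65,65),.22],down(yaw));effector.move_gripper(0)
ctrl.movel([*W(62,65),.133],feed=.15);print(ctrl.current_contact_force())
ctrl.movel([*W(-24,65),.133],feed=.06);print(ctrl.current_contact_force()[:2]@ex)
lx=-24
while lx>-42:
    lx-=2;ctrl.movel([*W(lx,65),.133],feed=.03);F=ctrl.current_contact_force();f=F[:2]@ex
    a=Rz(-yaw)@(np.array(ctrl.current_eef_pos())[:2]-p[:2]);print(lx,a.round(4),round(float(f),2))
    if f>8: break
ctrl.pause(.3);a=Rz(-yaw)@(np.array(ctrl.current_eef_pos())[:2]-p[:2]);print(a,ctrl.current_clock())
ctrl.movel([*W(lx+15,65),.133]);ctrl.movel([*W(lx+15,65),.22],feed=.2)
B=[.5225,.2863]
print(np.round(planner.inverse_kinematics([*B,.093],down(.115)),2))
effector.move_gripper(.45)
ctrl.movep([*B,.25],down(.115))
c=shot(viewer,"top");s=shot(viewer,"scene");print(ctrl.current_clock())
o=np.zeros((600,800,3),np.uint8);o[:,:400]=crop(c,240,195,50,75,8);d=crop(s,180,160,200,130,2);o[:260,400:800]=d
d=crop(s,335,195,100,85,4);o[260:600,400:800]=d;cv2.imwrite("pics/cov.png",o)
```

```text
[ 1.04214824 -0.29556919 -0.0249657 ]
0.193387397132338
-26 [-0.0261  0.0649] 1.37
-28 [-0.0284  0.0649] 1.26
-30 [-0.0305  0.065 ] 1.73
-32 [-0.0324  0.065 ] 1.2
-34 [-0.0325  0.065 ] 5.75
-36 [-0.0326  0.065 ] 8.02
[-0.03259097  0.06497305] 19.9083
[0.38 0.39 1.63 0.   1.12 1.84]
22.6167
```

View pics/cov.png

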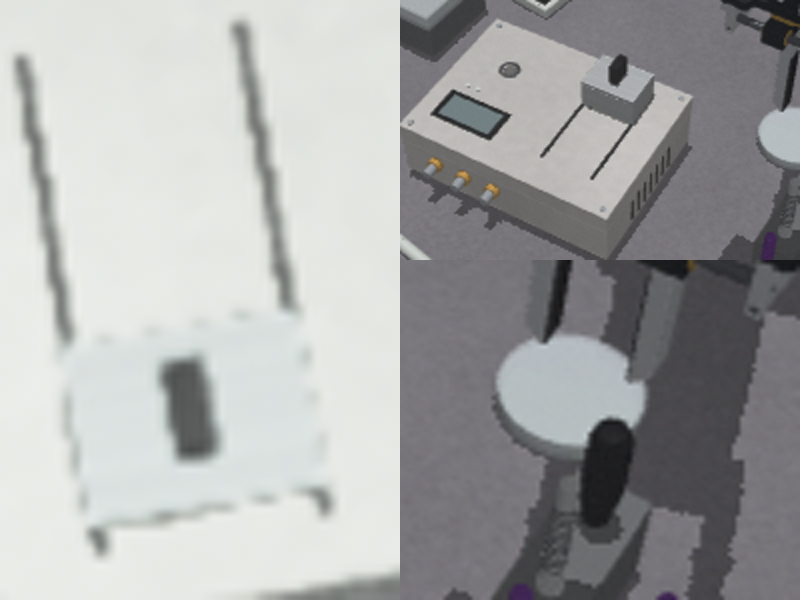

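Run:
```python
from h import *
from cell import ctrl,effector,planner,viewer
p=np.load("ctl.npy");W=lambda lx,ly:p[:2]+Rz(p[2])@np.array([lx,ly])/1000
B=[.5225,.2863]
ctrl.movel([*B,.100],feed=.12);print(ctrl.current_contact_force())
effector.move_gripper(.05);print("mm",94*ctrl.current_opening(),ctrl.current_contact_force())
ctrl.movel([*B,.17],feed=.08);print(ctrl.current_contact_force())
ctrl.movel([*B,.31],feed=.2)
A=W(-35,-75);ctrl.movep([*A,.31],down(.115));ctrl.movel([*A,.205],feed=.1);ctrl.pause(.3)
print(ctrl.current_eef_pos(),ctrl.current_contact_force(),ctrl.current_clock())
c=shot(viewer,"top");s=shot(viewer,"scene")
tip=[*A,.11]
print("expected tip px top",proj(c,tip),"scene",proj(s,tip),"ap",proj(c,[*A,.085]),proj(s,[*A,.085]))
u,v=proj(s,tip).astype(int);u2,v2=proj(c,tip).astype(int)
o=np.zeros((600,800,3),np.uint8);o[:]=0
o[:600,:480]=crop(s,u-30,v-50,60,75,8);o[:320,480:800]=crop(c,u2-20,v2-20,40,40,8);print(u,v,u2,v2)
cv2.imwrite("pics/tip.png",o)
```

```text
[ 0.59610085 -0.53711464 -0.22256935]
mm 11.482793228660366 [-0.08306008 -0.50861046  1.0573609 ]
[-0.03943954  1.15000797  0.3789362 ]
[ 0.54899966 -0.09957502  0.20535698] [ 0.18701383 -0.52197693 -0.85549918] 29.4167
expected tip px top [322.37590875 228.53269622] scene [234.01223064 186.60939286] ap [321.39046283 230.30970367] [234.71977207 193.86332832]
234 186 322 228
```

View pics/tip.png

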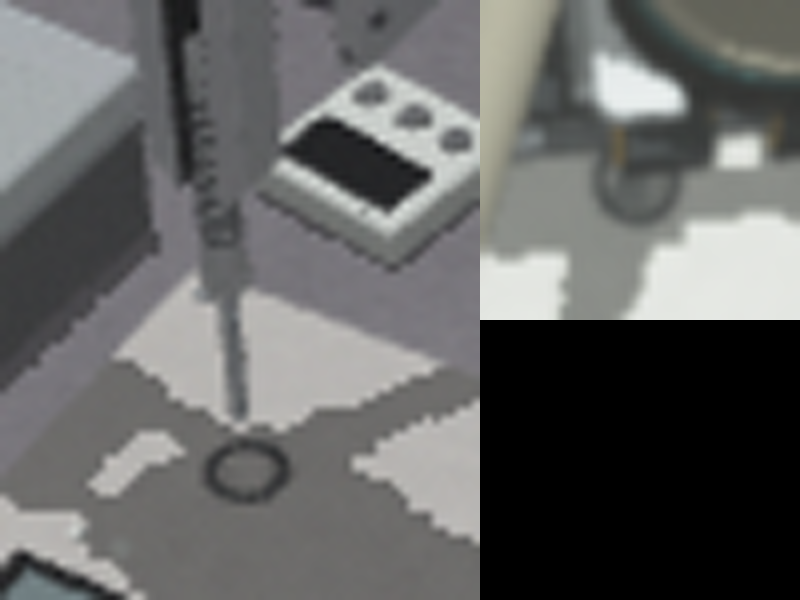

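Run:
```python
from h import *
from cell import ctrl,effector,planner,viewer
p=np.load("ctl.npy");A=p[:2]+Rz(p[2])@np.array([-.035,-.075])+[-.001,.0003]
F0=np.array(ctrl.current_contact_force())
for z in(.185,.175,.170,.168,.166,.164,.162,.161,.160,.159,.158,.157,.156,.155):
    ctrl.movel([*A,z],feed=.04);ctrl.pause(.1);F=np.array(ctrl.current_contact_force())-F0
    P=np.array(ctrl.current_eef_pos());print(z,P.round(4),F.round(2))
    if z>.174 and F[2]>2.5 : print("early contact");break
    if F[2]>10 or np.hypot(*F[:2])>12: break
print(94*ctrl.current_opening(),ctrl.current_clock())
```

```text
0.185 [ 0.5481 -0.0993  0.1852] [ 0.08  0.37 -1.83]
0.175 [ 0.5479 -0.0992  0.175 ] [ 0.09 -0.03 -1.14]
0.17 [ 0.5478 -0.0992  0.17  ] [ 0.83 -0.04 -0.66]
0.168 [ 0.5479 -0.0992  0.168 ] [ 0.94 -1.6  -1.55]
0.166 [ 0.5478 -0.0992  0.166 ] [ 0.25 -0.36 -0.92]
0.164 [ 0.5482 -0.0993  0.1644] [ 1.69 -0.13  1.62]
0.162 [ 0.5481 -0.0993  0.1622] [ 0.21 -0.48  2.46]
0.161 [ 0.5481 -0.0993  0.1612] [1.01 0.31 1.58]
0.16 [ 0.548  -0.0993  0.1601] [ 0.61 -0.82  3.48]
0.159 [ 0.5481 -0.0993  0.1599] [-1.47 -0.35  6.23]
0.158 [ 0.5483 -0.0994  0.1597] [ 0.59  0.45 11.29]
11.947531584145915 33.9417
```

Run:
```python
from h import *
from cell import ctrl,viewer
for _ in range(3): ctrl.pause(.4);print(np.round(ctrl.current_eef_pos(),4),np.round(ctrl.current_contact_force(),2))
s=viewer.capture("scene");cv2.imwrite("pics/fin.png",crop(s,180,130,200,150,4))
```

```text
[ 0.5483 -0.0993  0.1597] [-0.43  1.17 11.83]
[ 0.5483 -0.0994  0.1597] [-1.27 -0.33 12.39]
[ 0.5483 -0.0993  0.1597] [-0.47  0.03 11.27]
```

View pics/fin.png

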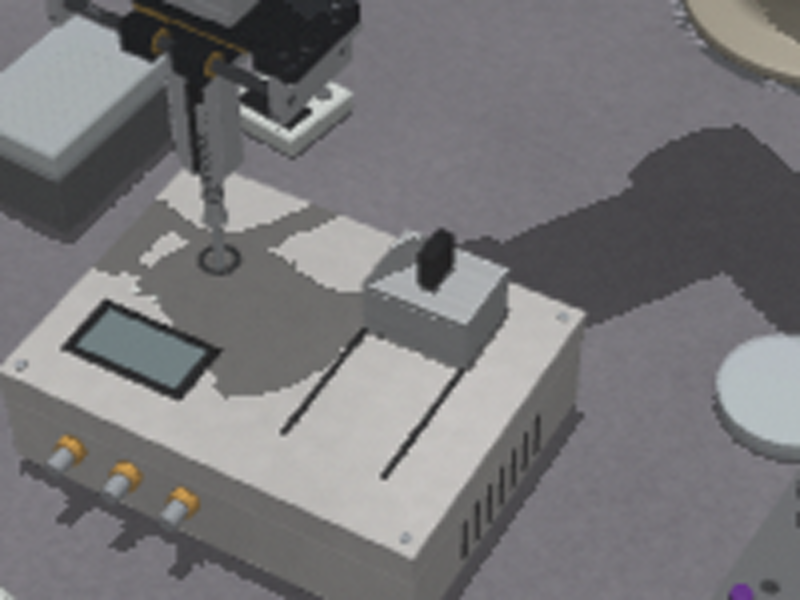

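The final picture shows the stylus upright in the opening at crop pixel (219,262). The cover is fully forward at (435,300), and the bystanders in view are where they were. The push is steady at about 11.5 N.

```bash
python3 -c "
from cell import ctrl
ctrl.sign_off();print(ctrl.current_clock())"
```

```text
the job is handed in; nothing more can be done
the job is handed in; nothing more can be done
```

I did every step and handed the job in at about 35 s of the 56 s allowed; the sign-off gives no verdict.

- **Knob:** I turned it in two steps, by 1.10 rad and then 0.13 rad. The pointer now reads close to the mark at 2.80. The readings disagreed somewhat: the line direction gave 2.82 to 2.83, while the position of the line on the knob gave 2.67 to 2.73. I went by the line direction and the turn commanded, and the pointer also looked lined up with the mark by eye. Because the cover now hides the knob, I could not check the angle again after sliding it.
- **Lock cover:** I pushed it by its tab to a hard stop, where the push force rose to 8 N with no further movement. The picture shows it fully forward.
- **Stylus:** I took the steel one from the tool block, not either of the two purple look-alikes. The final picture shows it upright in the opening.
- **Zero button:** I felt it start near a TCP height of 0.1645 m and stop at 0.1597 m, which is about 5 mm of travel. It held steady at about 11.5 N.
- **Bystanders:** None were seen to move in the pictures I took. I did not measure their positions.

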